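# Zero the rover wheel on the test jig

### The arm

A 6-joint arm with a two-finger parallel gripper is mounted at the origin on the work surface. World frame = base frame: x ahead of the robot, y to its left, z up, the work surface at z = 0. Lengths are in m, angles in rad, forces in N, time in s.
With the tool pointing down it reaches from about 0.25 to 0.775 m from the base axis. Payload 4 kg.
Tool frame: the origin (TCP) lies at the centre of the arm's flange, where the gripper is bolted on; the fingertips stand 199 mm ahead of it and the grasp point (between the pads) lies 180 mm ahead of it (robot.tcp_to_tips is the z of the fingertips in the tool frame, in m); z points along the fingers, y is the line along which they close (so a half turn about z gives the same grasp; the last joint's range is limited). The gripper opens to 94 mm and grips with 3 to 60 N. Pads are 16 mm wide; open, the fingers measure 119 mm over their backs; the gripper's body (75 mm by 177 mm) begins 78 mm behind the grasp point.
Start: joints at [1.018, 0.087, 1.371, -0, 1.684, -0.103], TCP at [0.239, 0.495, 0.405] pointing down, gripper open.
Joint ranges: [-3.1, 3.1], [-0.76, 2.03], [0.27, 2.55], [-1.08, 4.22], [0.17, 2.65], [-2.57, 2.57]. Speed limits (rad/s): [2.79, 2.79, 3.14, 3.14, 3.14, 3.14].

### API

Orientations are given as [roll, pitch, yaw] about the fixed x, y, z axes, in that order (R = Rz(yaw) Ry(pitch) Rx(roll)).
In Python, from bench import robot gives the robot as it stands.
- The arm moves only by the tool play_rows, never from a script. Its arguments are lists of equal length, an entry for each row: "translation": the shift along the tool's x, y, z scaled (see below), a list of three; "twist": the turn, a rotation vector about the tool's x, y, z scaled (see below), a list of three; "gripper": the opening, from -1 (shut) to 1 (fully open). A call has 1 to 8 rows; each row shifts and turns the commanded pose from where the row before left it, along the tool's axes as they then stand; what a row does not reach is not made up. The controller multiplies each number of a shift by 0.04 m and each number of a turn by 0.1 rad. A row lasts 1/10 s, in which the tool goes at most 50 mm and 8.59 degrees, less where a joint would pass 70% of its speed; a pose out of reach is approached as far as the arm can. A call with a number of a shift or a turn outside -1 to 1 is refused whole. A call with a gripper value outside its range is refused whole. The fingers move at their own pace and stop on an object; the grip force is fixed at half the most. Time passes only in rows, so rows that do not move let the fingers close. It gives the time, the measured TCP pose, the force, the opening and the grip force at its end, in the units of the state.
- robot.get_obs(): the state, without advancing time (a new reading comes with each control period).
- robot.snapshot(name): name is "scene" or "top" or "wrist"; returns the picture (420x560x3 uint8, red, green, blue); there is no depth.
- robot.camera_model(name): a dict with "camera_matrix" (3x3 intrinsics, pixels), "rvec" (rotation vector, rad) and "tvec" (3), from world to camera coordinates, as OpenCV has them. Camera axes: x right, y down, z forward; pixel columns grow to the right and rows downward; lengths in m; the calibration is good to about 2 mm. A picture is of the moment at which its call begins: read the wrist's pose just before it. camera_model takes no time and is no camera call; for the wrist camera it gives the pose at the moment of the call.
- robot.close_job(): hands the job in; it is judged then, once.
Trained networks look in the newest picture that a camera, given by its name, has taken for a name from the list of things; names that differ only in an ending like _2 or _b are one class to them, and where a whole thing is asked for, a point or a joint stands for the part that bears it (a point fixed in the world has none). Each returns a list of dicts, best first, with "score" (0 to 1); they miss things now and then, are a little off and sometimes report something else, mostly with a low value. They report only what shows in the picture. A call takes as long as a camera call. They do not tell look-alikes from the thing itself.
- robot.recognise(name, camera): "centre" ([x, y, z] in m, in world coordinates, good to about 4 mm: the middle of the surface that is visible of it).
- robot.spot_point(name, camera): "centre" ([x, y, z] in m, in world coordinates, good to about 4 mm: a listed point, or the origin of a listed thing).
The state is a dict: "time": time; "joint_positions": joint angles; "qvel": joint speeds; "joint_torque": joint torques, N m; "tool_pos": TCP position; "ee_rot": TCP orientation; "wrist_force": force on the tool from outside, world axes, zero at the start; "wrist_torque": the same for the moment, N m; "width": finger opening in m; "finger_force": force on a finger pad.
Only numpy, scipy, OpenCV 4.12 (cv2) and the standard library are available. Lean on these libraries where they do the work, as an engineer would, in place of code of your own. Each camera call takes 0.05 s, during which the arm holds its last target. There are 200 camera calls.

### The job

Turn the rubber-tyred rover wheel on the test jig with the fingertips until its yellow mark, which starts out of sight on the underside, is at the very top, under the middle of the ring light, and let the wheel come to rest there. Only then press the green button fully down and let go, to store the zero, leaving the wheel as it is. Do not bump the ring light, and leave the bottle, tape roll and solder reel where they are.

Things in the scene. Friction and masses are not known exactly. Their poses are not given: they have to be found in the camera images.
- jig: Aluminium test jig fixed to the bench. Plate 170 (x) by 210 (y -85 to 125) by 12 mm. Origin on the bench under the wheel's centre; x points away from the robot (yaw within 0.3 rad), y along the axle, z up. Bracket 50 mm wide, 130 tall at y 45 to 53, motor (38 mm diameter) behind it to y 103. The wheel's -x (robot) and -y sides are open.
- wheel_axle (a point): Centre of the wheel, on its axle, 100 mm above the bench; axes as the jig's (y along the axle).
- wheel (a joint): Wheel angle about the jig's +y; 0 or any whole turn = mark at the top; growing values carry the top towards +x. Orange hub, grippy black tyre 130 mm diameter, 50 wide, smooth (grey tread lines are printed). Turns endlessly both ways, drag 0.012 N m, 0.25 kg: stops almost at once when let go and stays. Starts with the mark 100 to 180 degrees from the top, either way.
- wheel_mark (a point): Middle of the yellow mark on the tyre's tread, 65 mm from the axle: a stripe 16 mm long around the tread, across the tyre's width. The only yellow thing on the wheel. Its z axis points outward from the axle.
- ring_light: White ring light on the jig, level, over the wheel: outside diameter 90 mm, hole 58, 12 thick. Origin at the middle of its underside, 220 mm above the bench, 55 above the wheel's top. A 10 mm stalk runs to a post at jig x 50, y 100. No room for an upright gripper over the wheel: come in under it from the robot's side, tool tilted 35 to 45 degrees.
- zero_button (a joint): Travel of the button: 0 up, 0.006 m fully down; spring-loaded, about 4 N to push fully down, returns by itself.
- zero_button_top (a point): Centre of the top of the green button (40 mm diameter, on a grey housing fixed to the bench); it is pressed straight down. Stands to the left or the right of the jig.
- flux_bottle: White bottle with red cap, loose, 34 mm diameter, 75 mm tall; origin at the centre of its underside.
- tape_roll: Black roll of tape, loose, lying flat, 80 mm diameter, 30 mm tall; origin at the centre of its underside.
- solder_reel: Red reel, loose, standing on a flange, 52 mm diameter, 40 mm tall; origin at the centre of its underside.
There are look-alikes about, which are no part of the job. What is meant by the part that bears zero_button is not blue, orange or purple, and is the larger of those in its own colour.

How it is judged:
By the outcome, as a careful person would: the job done as asked, in the order asked, and still so for the second after the job is handed in, with the robot touching nothing.
It also fails if it takes over 61 s, if anything falls off the work surface, if the arm or the gripper's body presses on something with over 40 N, if the wrist force passes 120 N, or if a joint passes its speed limit or range.

## Working session

There is one attempt and no reset: what is moved stays moved. The work goes in short steps, Python scripts to look and compute and a tool call to move; the robot and the scene stay as the last step left them, time stands still between calls to the robot, and variables do not carry over. Pictures are saved under pics/ and viewed, at most 10 in all, crops included, and the job is handed in when it is done.

Besides the shell and the picture viewer there is one more tool, called after "Call:" by a JSON object that holds its "method" and its "body", one argument or row to a line. play_rows: Moves the arm, as the interface text tells. Its arguments: {"type":"object","properties":{"translation":{"type":"array","items":{"type":"array","items":{"type":"number","minimum":-1,"maximum":1}}},"twist":{"type":"array","items":{"type":"array","items":{"type":"number","minimum":-1,"maximum":1}}},"gripper":{"type":"array","items":{"type":"number"}}},"required":["translation","twist","gripper"]}

```bash
mkdir -p pics
cat > h.py <<'E'
from bench import robot
import numpy as np, cv2
def save(n,f,img=None):
    img=robot.snapshot(n) if img is None else img
    cv2.imwrite('pics/'+f,img[:,:,::-1]); return img
def proj(n,p):
    c=robot.camera_model(n); return cv2.projectPoints(np.array(p,float).reshape(-1,3),c['rvec'],c['tvec'],c['camera_matrix'],None)[0].reshape(-1,2)
E
python3 - <<'E'
from h import *
a=save('scene','s0.png');b=save('top','t0.png')
cv2.imwrite('pics/both.png',cv2.resize(np.vstack([a,b])[:,:,::-1],(400,600)) )
for n in ['jig','wheel_axle','wheel_mark','ring_light','zero_button_top','flux_bottle','tape_roll','solder_reel']:
  for cam in ['scene','top']:
    print(n,cam,[(np.round(d['centre'],3).tolist(),round(d['score'],2),proj(cam,d['centre'])[0].round().tolist()) for d in robot.spot_point(n,cam)])
o=robot.get_obs();print(o['time'],o['tool_pos'],o['ee_rot'])
E
```

```text
jig scene [([0.592, 0.023, 0.001], 0.94, [259.0, 259.0]), ([0.588, 0.023, 0.098], 0.41, [259.0, 229.0])]
jig top [([0.594, 0.025, 0.001], 0.87, [292.0, 198.0])]
wheel_axle scene [([0.589, 0.026, 0.1], 0.92, [260.0, 229.0])]
wheel_axle top [([0.587, 0.023, 0.096], 0.86, [294.0, 195.0])]
wheel_mark scene [([0.571, 0.025, 0.034], 0.76, [266.0, 246.0])]
wheel_mark top [([0.593, 0.027, 0.225], 0.63, [294.0, 182.0])]
ring_light scene [([0.594, 0.024, 0.222], 0.64, [257.0, 186.0])]
ring_light top [([0.593, 0.028, 0.224], 0.71, [294.0, 182.0])]
zero_button_top scene [([0.567, 0.261, 0.022], 0.71, [342.0, 307.0]), ([0.438, 0.433, 0.014], 0.6, [446.0, 325.0]), ([0.482, 0.301, 0.019], 0.56, [381.0, 297.0]), ([0.424, 0.14, 0.027], 0.54, [341.0, 244.0]), ([0.473, 0.221, 0.019], 0.51, [354.0, 275.0]), ([0.665, 0.3, 0.001], 0.31, [323.0, 353.0])]
zero_button_top top [([0.437, 0.432, 0.016], 0.65, [147.0, 251.0]), ([0.426, 0.137, 0.021], 0.63, [252.0, 256.0]), ([0.474, 0.304, 0.023], 0.51, [193.0, 238.0]), ([0.572, 0.261, 0.023], 0.49, [209.0, 204.0]), ([0.477, 0.216, 0.015], 0.39, [224.0, 238.0])]
flux_bottle scene [([0.663, -0.252, 0.001], 0.69, [173.0, 218.0])]
flux_bottle top [([0.665, -0.256, 0.002], 0.56, [388.0, 175.0]), ([0.476, 0.3, 0.023], 0.51, [194.0, 237.0]), ([0.588, 0.021, 0.096], 0.26, [295.0, 194.0])]
tape_roll scene [([0.457, -0.268, 0.003], 0.65, [230.0, 186.0])]
tape_roll top [([0.456, -0.265, 0.0], 0.64, [394.0, 247.0])]
solder_reel scene [([0.666, 0.302, 0.003], 0.73, [324.0, 353.0])]
solder_reel top [([0.662, 0.301, 0.0], 0.85, [198.0, 175.0])]
0.9 [0.23911647 0.49527721 0.4047272 ] [3.14148156e+00 4.63847904e-05 2.69180872e+00]
```

View pics/s0.png

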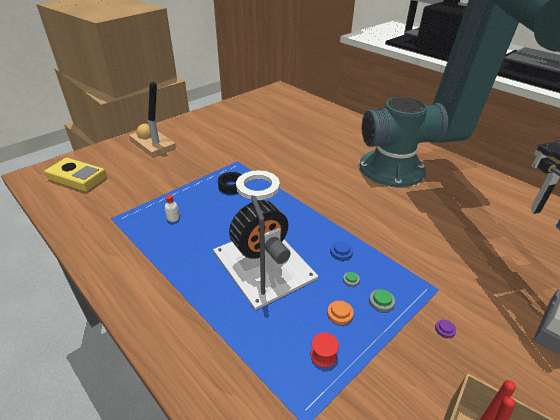

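View pics/t0.png

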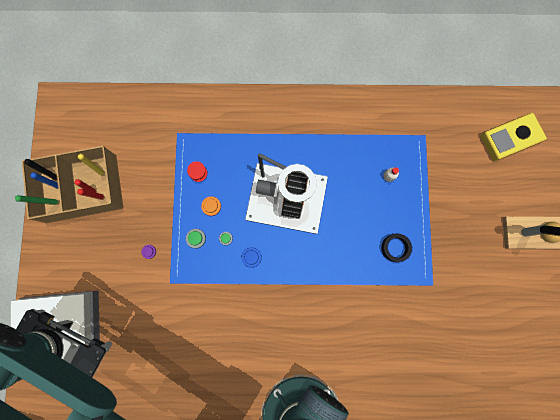

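```bash
cat >> h.py <<'E'
from scipy.spatial.transform import Rotation as Ro
W=np.array([.5895,.0245,.1]); YAW=-0.115
def pose():
    o=robot.get_obs(); return np.array(o['tool_pos']),Ro.from_euler('xyz',o['ee_rot'])
def jigpose(tip,t,L=.199,centre=None,yaw=None):
    """tip: offset from centre in jig axes; t: tilt from vertical"""
    c=W if centre is None else np.array(centre); y=YAW if yaw is None else yaw
    Z=Ro.from_euler('z',y)
    z=np.array([np.sin(t),0,-np.cos(t)]); yy=np.array([0,1.,0]); x=np.cross(yy,z)
    R=Z*Ro.from_matrix(np.c_[x,yy,z]); return c+Z.apply(tip)-L*R.apply([0,0,1]),R
def rows(targets,start=None):
    """targets: list of ((pos,R),n). prints rows in scaled units"""
    p,R=start or pose(); T=[];V=[]
    for (q,S),n in targets:
        for k in range(n,0,-1):
            d=np.round(R.inv().apply(q-p)/k/.04,2); w=np.round((R.inv()*S).as_rotvec()/k/.1,2)
            T.append(d.tolist());V.append(w.tolist())
            p=p+R.apply(d*.04); R=R*Ro.from_rotvec(w*.1)
    for i in range(0,len(T),8): print('T',T[i:i+8],'\nV',V[i:i+8])
    print('max',np.abs(T).max(),np.abs(V).max(),'end',p.round(4)); return p,R
E
python3 - <<'E'
from h import *
b=cv2.imread('pics/t0.png'); s=cv2.imread('pics/s0.png')
cv2.imwrite('pics/crop.png',cv2.resize(s[225:345,310:470],(800,600),interpolation=cv2.INTER_CUBIC))
# holes/corners of plate: white mask, min area rect, back-projected at z=.012
m=((b.min(2)>150)*255).astype(np.uint8); m[:150]=0;m[245:]=0;m[:,:235]=0;m[:,340:]=0
c=max(cv2.findContours(m,0,2)[0],key=cv2.contourArea)
M=robot.camera_model('top');K=M['camera_matrix'];R=cv2.Rodrigues(M['rvec'])[0];C=-R.T@M['tvec']
def back(u,z):
    d=R.T@np.linalg.inv(K)@[u[0],u[1],1]; return C+d*(z-C[2])/d[2]
P=np.array([back(u[0],.012)[:2] for u in c])
print(cv2.minAreaRect(P.astype(np.float32)*1000))
# lower edge fit
bot=[]
for u in range(256,318,3):
    col=np.where(m[:,u]>0)[0]; bot.append(back((u,col.max()+.5),.012))
bot=np.array(bot);k=np.polyfit(bot[:,1],bot[:,0],1);print('yaw',-np.arctan(k[0]),'resid',np.std(np.polyval(k,bot[:,1])-bot[:,0]))
wc=robot.camera_model('wrist');p,RT=pose();Rw=cv2.Rodrigues(wc['rvec'])[0];Cw=-Rw.T@wc['tvec']
print('cam in tool',RT.inv().apply(Cw-p),RT.inv().apply(Rw.T@[0,0,1]),wc['camera_matrix'][0,0])
E
```

```text
((603.9418334960938, 39.29291534423828), (209.06971740722656, 189.21087646484375), 79.54358673095703)
yaw -0.18211405845077286 resid 0.0008122029455872626
cam in tool [0.08026228 0.0001879  0.02048762] [-2.72968093e-01 -4.60099472e-04  9.62022977e-01] 354.36969884923064
```

View pics/crop.png

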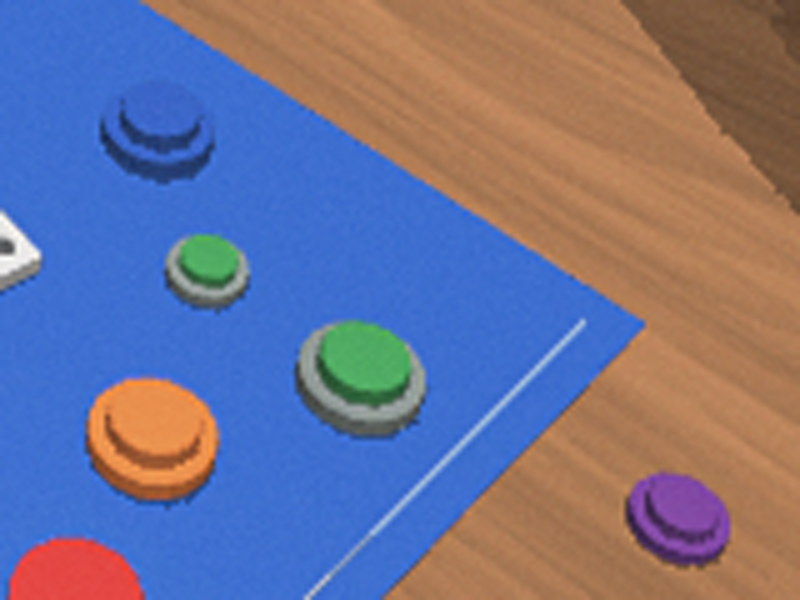

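Blue is at (341,250), small green at (352,279), large green at (382,300), orange at (340,312) and purple at (446,328) in the scene picture. The large green button on the grey housing, near world (0.478, 0.302), fits because it is the bigger of the two greens. The crop confirms this. The jig yaw is about -0.18.

```bash
sed -i 's/YAW=-0.115/YAW=-0.18/' h.py
python3 - <<'E'
from h import *
g=jigpose([-.11,0,.05],np.radians(45)); print(g[0])
rows([(g,14)])
E
```

```text
[0.34283637 0.06938527 0.29071425]
T [[-0.5, -0.6, 0.2], [-0.47, -0.62, 0.23], [-0.45, -0.62, 0.25], [-0.42, -0.64, 0.27], [-0.4, -0.64, 0.28], [-0.37, -0.65, 0.3], [-0.34, -0.66, 0.32], [-0.31, -0.67, 0.33]] 
V [[-0.08, -0.56, -0.18], [-0.08, -0.56, -0.18], [-0.08, -0.56, -0.18], [-0.07, -0.56, -0.18], [-0.08, -0.56, -0.18], [-0.08, -0.56, -0.18], [-0.07, -0.56, -0.19], [-0.08, -0.55, -0.18]]
T [[-0.28, -0.68, 0.34], [-0.25, -0.69, 0.35], [-0.21, -0.69, 0.36], [-0.18, -0.7, 0.36], [-0.15, -0.71, 0.36], [-0.12, -0.71, 0.37]] 
V [[-0.07, -0.56, -0.19], [-0.08, -0.55, -0.18], [-0.07, -0.56, -0.19], [-0.08, -0.55, -0.18], [-0.07, -0.56, -0.19], [-0.08, -0.55, -0.18]]
max 0.71 0.56 end [0.3429 0.0695 0.2908]
```

Call:
{"method": "play_rows", "body": {
  "translation": [
    [-0.5,-0.6,0.2],
    [-0.47,-0.62,0.23],
    [-0.45,-0.62,0.25],
    [-0.42,-0.64,0.27],
    [-0.4,-0.64,0.28],
    [-0.37,-0.65,0.3],
    [-0.34,-0.66,0.32],
    [-0.31,-0.67,0.33]
  ],
  "twist": [
    [-0.08,-0.56,-0.18],
    [-0.08,-0.56,-0.18],
    [-0.08,-0.56,-0.18],
    [-0.07,-0.56,-0.18],
    [-0.08,-0.56,-0.18],
    [-0.08,-0.56,-0.18],
    [-0.07,-0.56,-0.19],
    [-0.08,-0.55,-0.18]
  ],
  "gripper": [0.35,0.35,0.35,0.35,0.35,0.35,0.35,0.35]
}}

```text
time: 1.7
tool_pos: [0.2985, 0.2512, 0.3391]
ee_rot: [3.111, 0.452, 2.833]
wrist_force: [1.1, 0.3, 1.0]
width: 0.0636
finger_force: 0.0
```

Call:
{"method": "play_rows", "body": {
  "translation": [
    [-0.28,-0.68,0.34],
    [-0.25,-0.69,0.35],
    [-0.21,-0.69,0.36],
    [-0.18,-0.7,0.36],
    [-0.15,-0.71,0.36],
    [-0.12,-0.71,0.37],
    [0,0,0],
    [0,0,0]
  ],
  "twist": [
    [-0.07,-0.56,-0.19],
    [-0.08,-0.55,-0.18],
    [-0.07,-0.56,-0.19],
    [-0.08,-0.55,-0.18],
    [-0.07,-0.56,-0.19],
    [-0.08,-0.55,-0.18],
    [0,0,0],
    [0,0,0]
  ],
  "gripper": [0.35,0.35,0.35,0.35,0.35,0.35,0.35,0.35]
}}

```text
time: 2.5
tool_pos: [0.3428, 0.0689, 0.2908]
ee_rot: [3.14, 0.785, 2.957]
wrist_force: [0.7, 0.0, -0.2]
width: 0.0634
finger_force: 0.0
```

Run:
```python
from h import *
o=robot.get_obs();print(o['time'],o['tool_pos'],o['ee_rot'],o['width'],np.round(o['joint_positions'],2))
save('wrist','w1.png')
for n in ['wheel_axle','wheel_mark','ring_light']:
    print(n,[(np.round(d['centre'],3).tolist(),round(d['score'],2),proj('wrist',d['centre'])[0].round().tolist()) for d in robot.spot_point(n,'wrist')])
```

```text
2.5 [0.34277961 0.06890502 0.2907619 ] [3.14007045 0.78453567 2.95747662] 0.06342672886197633 [ 0.13 -0.58  2.21 -0.32  0.78 -1.12]
wheel_axle []
wheel_mark [([0.577, 0.024, 0.037], 0.78, [272.0, 176.0])]
ring_light [([0.589, 0.024, 0.22], 0.63, [274.0, 397.0])]
```

View pics/w1.png

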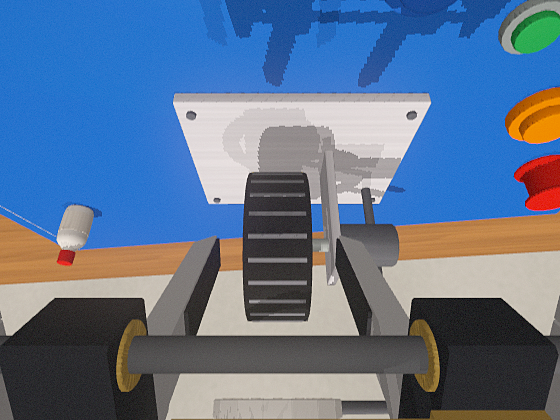

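No yellow shows on the near tread. The wheel spans columns 244-311 and rows 172-320, centred between the fingertips. Both networks put the mark near the bottom on the robot's side (about -167°), so I'll stroke the robot side upward and then look again.

```bash
cat >> h.py <<'E'
def pol(phi,t,r=.048,y=0.): 
    a=np.radians(phi); return jigpose([-r*np.sin(a),y,r*np.cos(a)],np.radians(t))
def stroke(p0=110,t0=65,p1=45,t1=50,n=8,r=.048,start=None):
    return rows([(pol(p0+(p1-p0)*k/n,t0+(t1-t0)*k/n,r),1) for k in range(1,n+1)],start)
E
python3 - <<'E'
from h import *
g=pol(110,65); d=g[1].apply([0,0,1])
s=rows([((g[0]-.06*d,g[1]),4),(g,3)])
stroke(start=s)
E
```

```text
T [[0.56, -0.01, 0.31], [0.59, -0.01, 0.25], [0.61, -0.01, 0.21], [0.62, -0.0, 0.15], [0.0, -0.0, 0.5], [0.0, -0.0, 0.5], [0.0, -0.0, 0.5]] 
V [[0.01, -0.87, 0.0], [0.01, -0.87, 0.0], [0.0, -0.87, 0.01], [0.01, -0.88, 0.0], [-0.0, 0.0, 0.0], [-0.0, 0.0, 0.0], [-0.0, 0.0, 0.0]]
max 0.62 0.88 end [0.3678 0.065  0.1677]
T [[-0.29, -0.0, -0.11], [-0.3, -0.0, -0.1], [-0.31, -0.0, -0.07], [-0.32, -0.0, -0.07], [-0.33, -0.0, -0.04], [-0.33, -0.0, -0.03], [-0.33, -0.0, -0.0], [-0.34, -0.0, 0.01]] 
V [[-0.0, 0.33, 0.0], [-0.0, 0.33, 0.0], [-0.0, 0.32, -0.0], [-0.0, 0.33, -0.0], [-0.0, 0.33, -0.0], [-0.0, 0.32, -0.0], [-0.0, 0.33, -0.0], [-0.0, 0.33, -0.0]]
max 0.34 0.33 end [0.4063 0.058  0.2619]
```

Call:
{"method": "play_rows", "body": {
  "translation": [
    [0.56,0,0.31],
    [0.59,0,0.25],
    [0.61,0,0.21],
    [0.62,0,0.15],
    [0,0,0.5],
    [0,0,0.5],
    [0,0,0.5],
    [0,0,0]
  ],
  "twist": [
    [0,-0.87,0],
    [0,-0.87,0],
    [0,-0.87,0],
    [0,-0.88,0],
    [0,0,0],
    [0,0,0],
    [0,0,0],
    [0,0,0]
  ],
  "gripper": [0.35,0.35,0.35,0.35,0.35,0.35,0.35,0.35]
}}

```text
time: 3.5
tool_pos: [0.3624, 0.0498, 0.1972]
ee_rot: [3.116, 1.07, 2.964]
wrist_force: [0.8, 17.1, 2.1]
width: 0.0635
finger_force: 8.4
```

Run:
```python
from h import *
o=robot.get_obs();print(o['time'],o['tool_pos'],o['ee_rot'],o['wrist_force'],np.round(o['joint_positions'],2))
g=pol(110,65);print(g[0],g[1].as_euler('xyz'))
```

```text
3.5 [0.36241193 0.04977127 0.19718663] [3.11557235 1.06996544 2.96407312] [ 0.76372095 17.1200997   2.07353065] [ 0.05 -0.42  2.4  -1.08  0.2  -0.39]
[0.36768211 0.0648641  0.16768407] [3.14159265 1.13446401 2.96159265]
```

Joint 4 reached its range limit at this tilt, and the side force is 17 N. I'll back out and use a constant 45° tilt instead.

Call:
{"method": "play_rows", "body": {
  "translation": [
    [0,0,-0.6],
    [0,0,-0.7],
    [0,0,-0.7]
  ],
  "twist": [
    [0,0,0],
    [0,0.3,0],
    [0,0.5,0]
  ],
  "gripper": [0.35,0.35,0.35]
}}

```text
time: 3.8
tool_pos: [0.2939, 0.0587, 0.2377]
ee_rot: [3.13, 0.988, 2.964]
wrist_force: [0.7, -1.1, 1.5]
width: 0.0631
finger_force: 0.0
```

Run:
```python
from h import *
o=robot.get_obs();print(o['time'],o['tool_pos'],o['ee_rot'],o['wrist_force'],np.round(o['joint_positions'],2))
g=pol(105,45); d=g[1].apply([0,0,1])
s=rows([((g[0]-.055*d,g[1]),3)]); s=rows([(g,3)],s)
stroke(105,45,42,45,start=s)
```

```text
3.8 [0.29387194 0.05866428 0.23766929] [3.13006546 0.98782951 2.96439427] [ 0.73418863 -1.10798339  1.53215948] [ 0.13 -0.75  2.44 -0.49  0.54 -0.97]
T [[-0.53, 0.16, 0.36], [-0.55, 0.15, 0.32], [-0.58, 0.16, 0.29]] 
V [[0.05, 0.67, 0.01], [0.04, 0.68, 0.01], [0.05, 0.67, 0.01]]
max 0.58 0.68 end [0.3672 0.0649 0.2671]
T [[0.0, 0.0, 0.46], [0.0, 0.0, 0.46], [0.0, 0.0, 0.45]] 
V [[-0.0, 0.0, -0.0], [-0.0, 0.0, -0.0], [-0.0, 0.0, -0.0]]
max 0.46 0.0 end [0.4053 0.0579 0.2284]
T [[-0.09, 0.0, -0.13], [-0.11, 0.0, -0.13], [-0.13, 0.0, -0.1], [-0.14, 0.0, -0.09], [-0.15, 0.0, -0.07], [-0.15, 0.0, -0.05], [-0.17, 0.0, -0.02], [-0.16, 0.0, -0.0]] 
V [[-0.0, 0.0, -0.0], [-0.0, 0.0, -0.0], [-0.0, 0.0, -0.0], [-0.0, 0.0, -0.0], [-0.0, 0.0, -0.0], [-0.0, 0.0, -0.0], [-0.0, 0.0, -0.0], [-0.0, 0.0, -0.0]]
max 0.17 0.0 end [0.4195 0.0553 0.2762]
```

Call:
{"method": "play_rows", "body": {
  "translation": [
    [-0.53,0.16,0.36],
    [-0.55,0.15,0.32],
    [-0.58,0.16,0.29],
    [0,0,0.46],
    [0,0,0.46],
    [0,0,0.45],
    [0,0,0]
  ],
  "twist": [
    [0.05,0.67,0],
    [0.05,0.68,0],
    [0.05,0.67,0],
    [0,0,0],
    [0,0,0],
    [0,0,0],
    [0,0,0]
  ],
  "gripper": [0.35,0.35,0.35,0.35,0.35,0.35,0.35]
}}

```text
time: 4.5
tool_pos: [0.4066, 0.057, 0.2275]
ee_rot: [-3.136, 0.786, 2.964]
wrist_force: [-0.9, 0.1, 0.0]
width: 0.0634
finger_force: 0.0
```

Call:
{"method": "play_rows", "body": {
  "translation": [
    [0,0,0],
    [0,0,0],
    [0,0,0],
    [0,0,0]
  ],
  "twist": [
    [0,0,0],
    [0,0,0],
    [0,0,0],
    [0,0,0]
  ],
  "gripper": [-1,-1,-1,-1]
}}

```text
time: 4.9
tool_pos: [0.4061, 0.0569, 0.2299]
ee_rot: [-3.14, 0.793, 2.96]
wrist_force: [3.4, 5.0, -2.3]
width: 0.0497
finger_force: 30.0
```

Gripped cleanly at the 50 mm tyre width, with low lateral force. Now the stroke.

Call:
{"method": "play_rows", "body": {
  "translation": [
    [-0.09,0,-0.13],
    [-0.11,0,-0.13],
    [-0.13,0,-0.1],
    [-0.14,0,-0.09],
    [-0.15,0,-0.07],
    [-0.15,0,-0.05],
    [-0.17,0,-0.02],
    [-0.16,0,0]
  ],
  "twist": [
    [0,0,0],
    [0,0,0],
    [0,0,0],
    [0,0,0],
    [0,0,0],
    [0,0,0],
    [0,0,0],
    [0,0,0]
  ],
  "gripper": [-1,-1,-1,-1,-1,-1,-1,-1]
}}

```text
time: 5.7
tool_pos: [0.4188, 0.0547, 0.2752]
ee_rot: [-3.141, 0.785, 2.959]
wrist_force: [-0.6, 6.5, -4.6]
width: 0.0497
finger_force: 30.0
```

Call:
{"method": "play_rows", "body": {
  "translation": [
    [0,0,0],
    [0,0,0],
    [0,0,0]
  ],
  "twist": [
    [0,0,0],
    [0,0,0],
    [0,0,0]
  ],
  "gripper": [0.35,0.35,0.35]
}}

```text
time: 6.0
tool_pos: [0.4201, 0.0535, 0.2776]
ee_rot: [-3.137, 0.792, 2.961]
wrist_force: [-0.3, -0.2, -1.2]
width: 0.0628
finger_force: 0.0
```

Run:
```python
from h import *
save('wrist','w2.png')
print([(np.round(d['centre'],3).tolist(),round(d['score'],2),proj('wrist',d['centre'])[0].round().tolist()) for d in robot.spot_point('wheel_mark','wrist')])
g=pol(105,45); d=g[1].apply([0,0,1]);p,R=pose();print(p,R.as_euler('xyz'))
s=rows([((p-.055*d,g[1]),2),((g[0]-.055*d,g[1]),2),(g,3)])
```

```text
[([0.544, 0.028, 0.06], 0.93, [275.0, 125.0])]
[0.42011079 0.05341052 0.27737315] [-3.13682071  0.79175798  2.96100259]
T [[-0.0, -0.0, -0.69], [-0.01, -0.01, -0.68], [0.57, 0.03, 0.3], [0.57, 0.02, 0.29], [0.0, 0.0, 0.46], [0.0, 0.0, 0.46], [0.0, 0.0, 0.46]] 
V [[-0.03, 0.03, -0.0], [-0.02, 0.03, -0.0], [-0.0, 0.0, -0.0], [-0.0, 0.0, -0.0], [-0.0, 0.0, -0.0], [-0.0, 0.0, -0.0], [-0.0, 0.0, -0.0]]
max 0.69 0.03 end [0.4055 0.0579 0.2283]
```

View pics/w2.png

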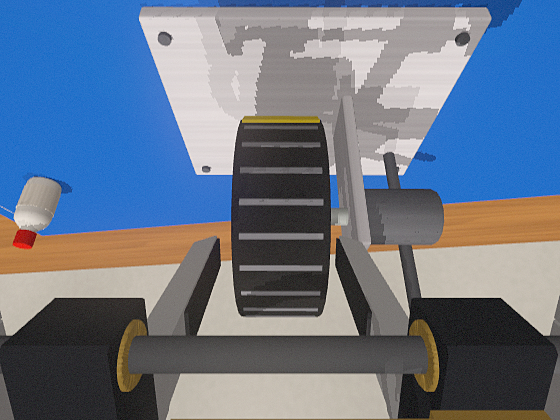

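The mark (yellow strip, (282,120)) has come into view on the robot's side, about 130° below the top. The direction is right, so repeat the stroke.

Call:
{"method": "play_rows", "body": {
  "translation": [
    [0,0,-0.69],
    [0,0,-0.68],
    [0.57,0.03,0.3],
    [0.57,0.02,0.29],
    [0,0,0.46],
    [0,0,0.46],
    [0,0,0.46],
    [0,0,0]
  ],
  "twist": [
    [-0.03,0.03,0],
    [-0.02,0.03,0],
    [0,0,0],
    [0,0,0],
    [0,0,0],
    [0,0,0],
    [0,0,0],
    [0,0,0]
  ],
  "gripper": [0.35,0.35,0.35,0.35,0.35,0.35,0.35,0.35]
}}

```text
time: 6.9
tool_pos: [0.4054, 0.058, 0.2258]
ee_rot: [-3.14, 0.781, 2.961]
wrist_force: [-0.0, -0.1, -0.5]
width: 0.0632
finger_force: 0.0
```

Call:
{"method": "play_rows", "body": {
  "translation": [
    [0,0,0],
    [0,0,0],
    [0,0,0],
    [0,0,0]
  ],
  "twist": [
    [0,0,0],
    [0,0,0],
    [0,0,0],
    [0,0,0]
  ],
  "gripper": [-1,-1,-1,-1]
}}

```text
time: 7.3
tool_pos: [0.4051, 0.0575, 0.2283]
ee_rot: [-3.138, 0.785, 2.963]
wrist_force: [2.7, -7.4, -1.6]
width: 0.0499
finger_force: 30.0
```

Call:
{"method": "play_rows", "body": {
  "translation": [
    [-0.09,0,-0.13],
    [-0.11,0,-0.13],
    [-0.13,0,-0.1],
    [-0.14,0,-0.09],
    [-0.15,0,-0.07],
    [-0.15,0,-0.05],
    [-0.17,0,-0.02],
    [-0.16,0,0]
  ],
  "twist": [
    [0,0,0],
    [0,0,0],
    [0,0,0],
    [0,0,0],
    [0,0,0],
    [0,0,0],
    [0,0,0],
    [0,0,0]
  ],
  "gripper": [-1,-1,-1,-1,-1,-1,-1,-1]
}}

```text
time: 8.1
tool_pos: [0.4179, 0.0552, 0.2739]
ee_rot: [-3.138, 0.778, 2.962]
wrist_force: [-7.6, -4.3, -0.7]
width: 0.0499
finger_force: 30.0
```

Call:
{"method": "play_rows", "body": {
  "translation": [
    [0,0,0],
    [0,0,0],
    [0,0,0]
  ],
  "twist": [
    [0,0,0],
    [0,0,0],
    [0,0,0]
  ],
  "gripper": [0.35,0.35,0.35]
}}

```text
time: 8.4
tool_pos: [0.4197, 0.0561, 0.2764]
ee_rot: [3.14, 0.787, 2.961]
wrist_force: [0.5, 0.1, 0.5]
width: 0.0636
finger_force: 0.0
```

```bash
cat >> h.py <<'E'
def markfit(cam,save_as=None):
    "wheel angle of the yellow mark from its pixels' centroid (deg, from top toward robot)"
    im=robot.snapshot(cam)
    if save_as: save(cam,save_as,im)
    hsv=cv2.cvtColor(im,cv2.COLOR_RGB2HSV); m=cv2.inRange(hsv,(24,140,110),(36,255,255))
    box=proj(cam,W+np.array([[a,b,c] for a in(-.07,.07) for b in(-.05,.05) for c in(-.07,.07)]))
    z=np.zeros_like(m);a=box.min(0).astype(int).clip(0);b=box.max(0).astype(int).clip(0);z[a[1]:b[1],a[0]:b[0]]=1;m=m*z
    v,u=np.nonzero(m)
    if len(u)<8: return None
    Z=Ro.from_euler('z',YAW); A=np.radians(np.arange(-180,180,.5))
    P=proj(cam,[W+Z.apply([-.065*np.sin(x),0,.065*np.cos(x)]) for x in A])
    c=robot.camera_model(cam);C=-cv2.Rodrigues(c['rvec'])[0].T@c['tvec'].ravel()
    vis=np.array([Z.apply([-np.sin(x),0,np.cos(x)])@(C-W)>.065 for x in A])
    d=np.hypot(*(P-[u.mean(),v.mean()]).T)+1e3*~vis; i=d.argmin()
    return round(np.degrees(A[i]),1),round(d[i],1),len(u),(u.mean().round(),v.mean().round())
E
python3 - <<'E'
from h import *
print(markfit('wrist','w3.png'))
print([(np.round(d['centre'],3).tolist(),round(d['score'],2)) for d in robot.spot_point('wheel_mark','wrist')])
g=pol(105,45); d=g[1].apply([0,0,1]);p,R=pose();print(p,R.as_euler('xyz'))
s=rows([((p-.055*d,g[1]),2),((g[0]-.055*d,g[1]),2),(g,3)])
E
```

```text
(np.float64(83.5), np.float64(1.4), 2667, (np.float64(274.0), np.float64(178.0)))
[([0.529, 0.032, 0.108], 0.87)]
[0.41962954 0.05605942 0.27590135] [3.14049735 0.78606861 2.96097562]
T [[-0.0, 0.0, -0.69], [-0.0, 0.0, -0.68], [0.55, -0.01, 0.29], [0.54, -0.01, 0.29], [0.0, 0.0, 0.46], [0.0, 0.0, 0.46], [0.0, 0.01, 0.46]] 
V [[0.0, 0.0, -0.0], [0.01, 0.01, -0.0], [-0.0, -0.0, -0.0], [-0.0, -0.0, -0.0], [-0.0, -0.0, -0.0], [-0.0, -0.0, -0.0], [-0.0, -0.0, -0.0]]
max 0.69 0.01 end [0.4056 0.0582 0.2283]
```

View pics/w3.png

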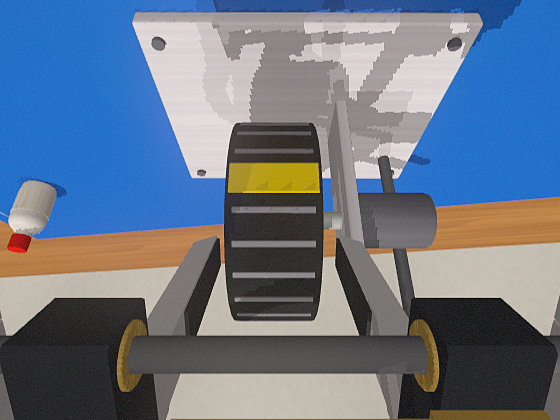

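The mark (274,178) is now at 83.5° from the top and the network agrees, so one stroke gives about 48°. One more full stroke comes next.

Call:
{"method": "play_rows", "body": {
  "translation": [
    [0,0,-0.69],
    [0,0,-0.68],
    [0.55,0,0.29],
    [0.54,0,0.29],
    [0,0,0.46],
    [0,0,0.46],
    [0,0,0.46],
    [0,0,0]
  ],
  "twist": [
    [0,0,0],
    [0,0,0],
    [0,0,0],
    [0,0,0],
    [0,0,0],
    [0,0,0],
    [0,0,0],
    [0,0,0]
  ],
  "gripper": [0.35,0.35,0.35,0.35,0.35,0.35,0.35,0.35]
}}

```text
time: 9.3
tool_pos: [0.4058, 0.0582, 0.2261]
ee_rot: [-3.141, 0.781, 2.962]
wrist_force: [0.3, 0.5, -0.6]
width: 0.0632
finger_force: 0.0
```

Call:
{"method": "play_rows", "body": {
  "translation": [
    [0,0,0],
    [0,0,0],
    [0,0,0],
    [0,0,0]
  ],
  "twist": [
    [0,0,0],
    [0,0,0],
    [0,0,0],
    [0,0,0]
  ],
  "gripper": [-1,-1,-1,-1]
}}

```text
time: 9.7
tool_pos: [0.4054, 0.0575, 0.2286]
ee_rot: [-3.137, 0.785, 2.963]
wrist_force: [1.9, -8.3, -1.9]
width: 0.0497
finger_force: 30.0
```

Call:
{"method": "play_rows", "body": {
  "translation": [
    [-0.09,0,-0.13],
    [-0.11,0,-0.13],
    [-0.13,0,-0.1],
    [-0.14,0,-0.09],
    [-0.15,0,-0.07],
    [-0.15,0,-0.05],
    [-0.17,0,-0.02],
    [-0.16,0,0]
  ],
  "twist": [
    [0,0,0],
    [0,0,0],
    [0,0,0],
    [0,0,0],
    [0,0,0],
    [0,0,0],
    [0,0,0],
    [0,0,0]
  ],
  "gripper": [-1,-1,-1,-1,-1,-1,-1,-1]
}}

```text
time: 10.5
tool_pos: [0.4182, 0.0552, 0.2742]
ee_rot: [-3.138, 0.777, 2.962]
wrist_force: [-7.0, -4.3, 0.2]
width: 0.0495
finger_force: 30.0
```

Call:
{"method": "play_rows", "body": {
  "translation": [
    [0,0,0],
    [0,0,0],
    [0,0,0]
  ],
  "twist": [
    [0,0,0],
    [0,0,0],
    [0,0,0]
  ],
  "gripper": [0.35,0.35,0.35]
}}

```text
time: 10.8
tool_pos: [0.42, 0.0561, 0.2767]
ee_rot: [3.14, 0.787, 2.961]
wrist_force: [-0.1, -0.1, -0.4]
width: 0.0634
finger_force: 0.0
```

Run:
```python
from h import *
for c in ['wrist','scene','top']:
    print(c,markfit(c,c[0]+'4.png'))
    print([(np.round(d['centre'],3).tolist(),round(d['score'],2)) for d in robot.spot_point('wheel_mark',c)])
g=pol(95,45); d=g[1].apply([0,0,1]);p,R=pose();print(p,R.as_euler('xyz'))
s=rows([((p-.055*d,g[1]),2),((g[0]-.055*d,g[1]),2),(g,3)])
s=stroke(95,45,45,45,8,start=s)
```

```text
wrist (np.float64(37.5), np.float64(2.2), 2508, (np.float64(273.0), np.float64(277.0)))
[([0.553, 0.03, 0.151], 0.69), ([0.592, 0.026, 0.002], 0.44)]
scene (np.float64(34.0), np.float64(0.4), 31, (np.float64(273.0), np.float64(206.0)))
[([0.552, 0.029, 0.148], 0.72)]
top (np.float64(35.5), np.float64(1.1), 103, (np.float64(293.0), np.float64(204.0)))
[([0.552, 0.033, 0.152], 0.58)]
[0.41988534 0.05589345 0.27570791] [3.14102407 0.78497399 2.96108535]
T [[0.0, 0.0, -0.69], [0.0, 0.0, -0.68], [0.49, -0.01, 0.2], [0.49, -0.0, 0.2], [-0.0, -0.0, 0.46], [-0.0, -0.0, 0.46], [-0.0, -0.0, 0.46]] 
V [[0.0, -0.0, -0.0], [0.0, -0.0, -0.0], [0.0, -0.0, -0.0], [0.0, -0.0, -0.0], [0.0, -0.0, -0.0], [0.0, -0.0, -0.0], [0.0, -0.0, -0.0]]
max 0.69 0.0 end [0.4039 0.0584 0.2364]
T [[-0.09, -0.0, -0.1], [-0.1, -0.0, -0.08], [-0.11, -0.0, -0.08], [-0.12, -0.0, -0.06], [-0.12, -0.0, -0.05], [-0.12, -0.0, -0.03], [-0.13, -0.0, -0.02], [-0.13, -0.0, -0.01]] 
V [[0.0, -0.0, -0.0], [0.0, -0.0, -0.0], [0.0, -0.0, -0.0], [0.0, -0.0, -0.0], [0.0, -0.0, -0.0], [0.0, -0.0, -0.0], [0.0, -0.0, -0.0], [0.0, -0.0, -0.0]]
max 0.13 0.0 end [0.4176 0.0559 0.2746]
```

Three views put the mark at about 36° from the top. A stroke shortened to match:

Call:
{"method": "play_rows", "body": {
  "translation": [
    [0,0,-0.69],
    [0,0,-0.68],
    [0.49,0,0.2],
    [0.49,0,0.2],
    [0,0,0.46],
    [0,0,0.46],
    [0,0,0.46],
    [0,0,0]
  ],
  "twist": [
    [0,0,0],
    [0,0,0],
    [0,0,0],
    [0,0,0],
    [0,0,0],
    [0,0,0],
    [0,0,0],
    [0,0,0]
  ],
  "gripper": [0.35,0.35,0.35,0.35,0.35,0.35,0.35,0.35]
}}

```text
time: 11.9
tool_pos: [0.4041, 0.0584, 0.2344]
ee_rot: [-3.14, 0.78, 2.961]
wrist_force: [-0.6, 0.8, -0.3]
width: 0.0632
finger_force: 0.0
```

Call:
{"method": "play_rows", "body": {
  "translation": [
    [0,0,0],
    [0,0,0],
    [0,0,0],
    [0,0,0]
  ],
  "twist": [
    [0,0,0],
    [0,0,0],
    [0,0,0],
    [0,0,0]
  ],
  "gripper": [-1,-1,-1,-1]
}}

```text
time: 12.3
tool_pos: [0.4037, 0.0578, 0.237]
ee_rot: [-3.137, 0.785, 2.963]
wrist_force: [3.0, -7.7, -2.2]
width: 0.05
finger_force: 30.0
```

Call:
{"method": "play_rows", "body": {
  "translation": [
    [-0.09,0,-0.1],
    [-0.1,0,-0.08],
    [-0.11,0,-0.08],
    [-0.12,0,-0.06],
    [-0.12,0,-0.05],
    [-0.12,0,-0.03],
    [-0.13,0,-0.02],
    [-0.1,0,0]
  ],
  "twist": [
    [0,0,0],
    [0,0,0],
    [0,0,0],
    [0,0,0],
    [0,0,0],
    [0,0,0],
    [0,0,0],
    [0,0,0]
  ],
  "gripper": [-1,-1,-1,-1,-1,-1,-1,-1]
}}

```text
time: 13.1
tool_pos: [0.4156, 0.0557, 0.272]
ee_rot: [-3.138, 0.778, 2.962]
wrist_force: [-8.5, -4.5, 0.2]
width: 0.0499
finger_force: 30.0
```

Call:
{"method": "play_rows", "body": {
  "translation": [
    [0,0,0],
    [0,0,0],
    [0,0,0],
    [0,0,-0.6],
    [0,0,-0.7],
    [0,0,-0.5]
  ],
  "twist": [
    [0,0,0],
    [0,0,0],
    [0,0,0],
    [0,0,0],
    [0,0,0],
    [0,0,0]
  ],
  "gripper": [0.35,0.35,0.35,0.35,0.35,0.35]
}}

```text
time: 13.7
tool_pos: [0.3665, 0.0658, 0.3261]
ee_rot: [3.14, 0.787, 2.961]
wrist_force: [0.5, -0.3, -0.4]
width: 0.0634
finger_force: 0.0
```

Run:
```python
from h import *
for c in ['wrist','scene','top']:
    print(c,markfit(c,c[0]+'5.png'))
    print([(np.round(d['centre'],3).tolist(),round(d['score'],2)) for d in robot.spot_point('wheel_mark',c)])
s=cv2.imread('pics/s5.png')[150:270,200:320];t=cv2.imread('pics/t5.png')[150:230,260:340];w=cv2.imread('pics/w5.png')[180:380,180:380]
cv2.imwrite('pics/c5.png',np.hstack([cv2.resize(x,(260,400),interpolation=cv2.INTER_CUBIC) for x in (s,t,w)]))
```

```text
wrist (np.float64(-11.5), np.float64(1.1), 510, (np.float64(274.0), np.float64(266.0)))
[([0.593, 0.022, 0.164], 0.93)]
scene (np.float64(4.5), np.float64(1.8), 40, (np.float64(261.0), np.float64(208.0)))
[([0.589, 0.022, 0.16], 0.74)]
top (np.float64(-0.5), np.float64(0.8), 119, (np.float64(295.0), np.float64(188.0)))
[([0.593, 0.025, 0.164], 0.68)]
```

View pics/c5.png

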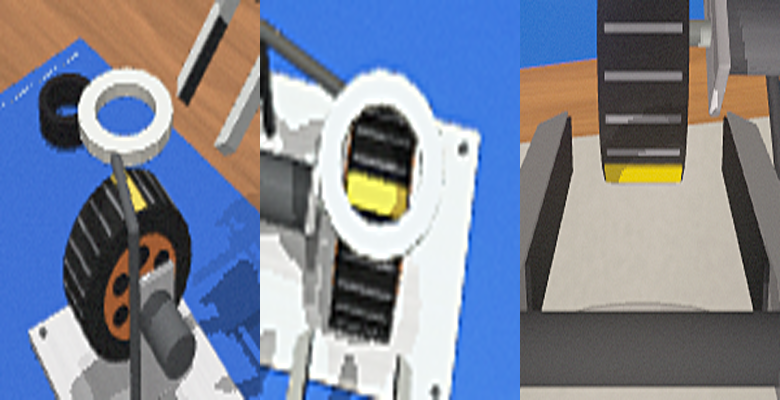

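The mark now sits at the top: top-view fit -0.5°, networks within about 3°. The wrist fit is near the wheel's silhouette and so unreliable. I'll check from a steeper wrist view through the gap under the ring.

Run:
```python
from h import *
g=jigpose([-.2,0,.382],np.radians(30),L=0)
s=rows([(g,6)])
```

```text
T [[-0.54, -0.0, -0.39], [-0.53, -0.0, -0.42], [-0.51, -0.0, -0.44], [-0.49, -0.0, -0.46], [-0.46, -0.01, -0.48], [-0.45, -0.0, -0.49]] 
V [[-0.0, 0.43, -0.0], [-0.0, 0.43, -0.0], [-0.0, 0.43, -0.0], [-0.0, 0.44, -0.0], [-0.0, 0.43, -0.0], [-0.0, 0.44, -0.0]]
max 0.54 0.44 end [0.3928 0.0603 0.482 ]
```

Call:
{"method": "play_rows", "body": {
  "translation": [
    [-0.54,0,-0.39],
    [-0.53,0,-0.42],
    [-0.51,0,-0.44],
    [-0.49,0,-0.46],
    [-0.46,0,-0.48],
    [-0.45,0,-0.49],
    [0,0,0],
    [0,0,0]
  ],
  "twist": [
    [0,0.43,0],
    [0,0.43,0],
    [0,0.43,0],
    [0,0.44,0],
    [0,0.43,0],
    [0,0.44,0],
    [0,0,0],
    [0,0,0]
  ],
  "gripper": [0.35,0.35,0.35,0.35,0.35,0.35,0.35,0.35]
}}

```text
time: 14.8
tool_pos: [0.3931, 0.0606, 0.4815]
ee_rot: [-3.141, 0.523, 2.961]
wrist_force: [0.2, -0.1, -0.0]
width: 0.063
finger_force: 0.0
```

Run:
```python
from h import *
print(markfit('wrist','w6.png'),markfit('top'))
for n in ['wheel_mark','ring_light','wheel_axle','zero_button_top']:
  for c in ['wrist','top']:
    print(n,c,[(np.round(d['centre'],3).tolist(),round(d['score'],2)) for d in robot.spot_point(n,c)][:5])
Z=Ro.from_euler('z',YAW)
A=np.radians([-8,-4,0,4,8,12,38])
print(proj('wrist',[W+Z.apply([-.065*np.sin(x),0,.065*np.cos(x)]) for x in A]).round(1))
c=robot.camera_model('wrist')
im=cv2.imread('pics/w6.png'); 
u,v=proj('wrist',W+[0,0,.065])[0].astype(int)
cv2.imwrite('pics/c6.png',cv2.resize(im[max(v-75,0):v+75,u-100:u+100],(800,600),interpolation=cv2.INTER_CUBIC))
hsv=cv2.cvtColor(im,cv2.COLOR_BGR2HSV);m=cv2.inRange(hsv,(24,140,110),(36,255,255))[v-60:v+60,u-60:u+60]
r,cc=np.nonzero(m);print('rows',r.min()+v-60,r.max()+v-60,'cols',cc.min()+u-60,cc.max()+u-60)
```

```text
(np.float64(2.5), np.float64(0.6), 535, (np.float64(277.0), np.float64(196.0))) (np.float64(-1.0), np.float64(0.7), 119, (np.float64(295.0), np.float64(188.0)))
wheel_mark wrist [([0.59, 0.02, 0.163], 0.56)]
wheel_mark top [([0.591, 0.023, 0.164], 0.86)]
ring_light wrist [([0.59, 0.022, 0.221], 0.85)]
ring_light top [([0.596, 0.028, 0.224], 0.93)]
wheel_axle wrist [([0.668, 0.302, -0.004], 0.47)]
wheel_axle top [([0.588, 0.02, 0.098], 0.58)]
zero_button_top wrist [([0.569, 0.26, 0.024], 0.91)]
zero_button_top top [([0.475, 0.217, 0.019], 0.6), ([0.437, 0.434, 0.016], 0.6), ([0.428, 0.143, 0.021], 0.58), ([0.571, 0.262, 0.021], 0.53), ([0.475, 0.303, 0.025], 0.51)]
[[277.  201.1]
 [277.  198.5]
 [277.  195.5]
 [277.  192.3]
 [277.  188.8]
 [277.  185.1]
 [276.9 156.8]]
rows 190 202 cols 254 298
```

View pics/c6.png

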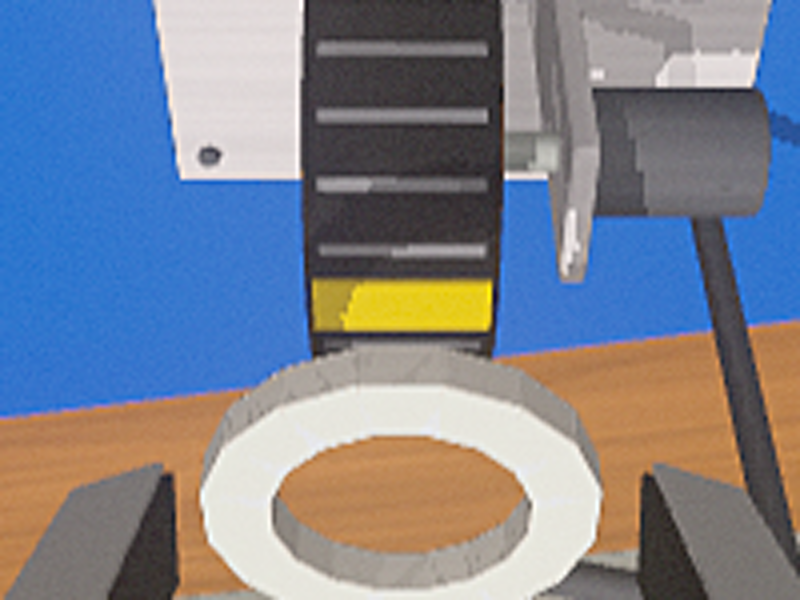

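Run:
```python
from h import *
print('settled',markfit('wrist'))
im=robot.snapshot('top')
def back(cam,u,z):
    M=robot.camera_model(cam);R=cv2.Rodrigues(M['rvec'])[0];C=-R.T@M['tvec'].ravel()
    d=R.T@np.linalg.inv(M['camera_matrix'])@[u[0],u[1],1]; return (C+d*(z-C[2])/d[2]).round(4)
for cam in ['top','scene']:
    im=robot.snapshot(cam);hsv=cv2.cvtColor(im,cv2.COLOR_RGB2HSV);m=cv2.inRange(hsv,(45,90,60),(85,255,255))
    n,l,st,ce=cv2.connectedComponentsWithStats(m); u0=proj(cam,[.477,.302,.025])[0]
    for i in range(1,n):
        if np.hypot(*(ce[i]-u0))<12: print(cam,st[i],back(cam,ce[i],.025))
# wheel centre x: from ring hole in top (ring top face z=.232)
im=robot.snapshot('top');m=cv2.inRange(im,(190,190,190),(255,255,255));u0=proj('top',W+[0,0,.132])[0]
z=np.zeros_like(m);cv2.circle(z,tuple(int(x) for x in u0),24,255,-1);m&=z
c=max(cv2.findContours(m,0,1)[0],key=cv2.contourArea);print('ring',back('top',cv2.minEnclosingCircle(c)[0],.232),cv2.minEnclosingCircle(c))
ex,ey=[k for k in cv2.minEnclosingCircle(c)[0]]
R=Ro.from_euler('xyz',[np.pi,0,2.96])
s=rows([((np.array([.40,.15,.45]),R),6),((np.array([.476,.302,.27]),R),6)])
```

```text
settled (np.float64(0.5), np.float64(0.7), 523, (np.float64(276.0), np.float64(195.0)))
top [188 231  14  14 156] [0.4755 0.2982 0.025 ]
scene [374 289  18  17 239] [0.4835 0.3054 0.025 ]
ring [0.5917 0.0256 0.232 ] ((295.0795593261719, 182.0), 23.92053985595703)
T [[0.1, 0.37, 0.1], [0.09, 0.37, 0.11], [0.08, 0.37, 0.12], [0.07, 0.37, 0.12], [0.06, 0.37, 0.13], [0.05, 0.38, 0.14], [-0.2, 0.68, 0.75], [-0.2, 0.68, 0.75]] 
V [[0.0, 0.87, 0.0], [0.0, 0.88, 0.0], [0.0, 0.87, 0.0], [0.0, 0.88, 0.0], [0.0, 0.87, 0.01], [0.0, 0.88, 0.0], [0.0, -0.0, 0.0], [0.0, -0.0, 0.0]]
T [[-0.2, 0.68, 0.75], [-0.2, 0.68, 0.75], [-0.19, 0.68, 0.75], [-0.2, 0.68, 0.75]] 
V [[0.0, -0.0, 0.0], [0.0, -0.0, 0.0], [0.0, -0.0, 0.0], [0.0, -0.0, 0.0]]
max 0.75 0.88 end [0.4762 0.3021 0.2699]
```

The mark is at the top within 1-2°. Next, the button at about (0.478, 0.302): shut the fingers and hover with the tool upright.

Call:
{"method": "play_rows", "body": {
  "translation": [
    [0.1,0.37,0.1],
    [0.09,0.37,0.11],
    [0.08,0.37,0.12],
    [0.07,0.37,0.12],
    [0.06,0.37,0.13],
    [0.05,0.38,0.14],
    [-0.2,0.68,0.75],
    [-0.2,0.68,0.75]
  ],
  "twist": [
    [0,0.87,0],
    [0,0.88,0],
    [0,0.87,0],
    [0,0.88,0],
    [0,0.87,0],
    [0,0.88,0],
    [0,0,0],
    [0,0,0]
  ],
  "gripper": [-1,-1,-1,-1,-1,-1,-1,-1]
}}

```text
time: 16.35
tool_pos: [0.4262, 0.2015, 0.39]
ee_rot: [3.14, 0.003, 2.96]
wrist_force: [0.7, 0.5, -0.5]
width: 0.0029
finger_force: 0.0
```

Call:
{"method": "play_rows", "body": {
  "translation": [
    [-0.2,0.68,0.75],
    [-0.2,0.68,0.75],
    [-0.2,0.68,0.75],
    [-0.2,0.68,0.75],
    [0,0,0],
    [0,0,0]
  ],
  "twist": [
    [0,0,0],
    [0,0,0],
    [0,0,0],
    [0,0,0],
    [0,0,0],
    [0,0,0]
  ],
  "gripper": [-1,-1,-1,-1,-1,-1]
}}

```text
time: 16.95
tool_pos: [0.4764, 0.3022, 0.2687]
ee_rot: [-3.14, -0.002, 2.962]
wrist_force: [-0.3, 0.4, 0.0]
width: 0.0007
finger_force: 0.0
```

Run:
```python
from h import *
o=robot.get_obs();print(o['time'],o['tool_pos'],o['ee_rot'],o['width'])
save('wrist','w7.png')
for c in ['wrist','scene']: 
    if c=='scene': print(markfit(c))
    print([(np.round(d['centre'],3).tolist(),round(d['score'],2)) for d in robot.spot_point('zero_button_top',c)])
p,R=pose();print('tip px',proj('wrist',p+R.apply([0,0,.199])),proj('wrist',[.478,.302,.022]))
print(markfit('top'))
```

```text
16.95 [0.47637822 0.3021974  0.26868384] [-3.13981522e+00 -2.23609442e-03  2.96204452e+00] 0.0006882128432916904
[([0.476, 0.301, 0.022], 0.93), ([0.439, 0.43, 0.014], 0.81), ([0.481, 0.213, 0.02], 0.68)]
(np.float64(5.0), np.float64(2.0), 42, (np.float64(262.0), np.float64(208.0)))
[([0.438, 0.433, 0.015], 0.69), ([0.476, 0.22, 0.018], 0.68), ([0.479, 0.303, 0.019], 0.59), ([0.426, 0.143, 0.025], 0.57), ([0.565, 0.262, 0.026], 0.53)]
tip px [[277.03772155 253.16804529]] [[277.33723681 222.86427719]]
(np.float64(-1.0), np.float64(0.8), 121, (np.float64(295.0), np.float64(188.0)))
```

View pics/w7.png

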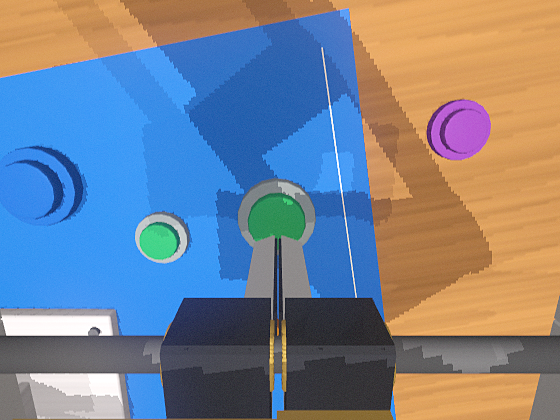

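The closed fingertips are centred above the large green button (277,215). Descend, then press slowly while watching the force.

Call:
{"method": "play_rows", "body": {
  "translation": [
    [0.03,0,0.45],
    [0,0,0.45],
    [0,0,0.15],
    [0,0,0.05],
    [0,0,0.05],
    [0,0,0]
  ],
  "twist": [
    [0,0,0],
    [0,0,0],
    [0,0,0],
    [0,0,0],
    [0,0,0],
    [0,0,0]
  ],
  "gripper": [-1,-1,-1,-1,-1,-1]
}}

```text
time: 17.8
tool_pos: [0.4755, 0.3023, 0.2247]
ee_rot: [3.14, 0.001, 2.961]
wrist_force: [-0.5, -1.2, 0.1]
width: 0.0004
finger_force: 0.0
```

Call:
{"method": "play_rows", "body": {
  "translation": [
    [0,0,0.05],
    [0,0,0]
  ],
  "twist": [
    [0,0,0],
    [0,0,0]
  ],
  "gripper": [-1,-1]
}}

```text
time: 18.0
tool_pos: [0.4753, 0.3023, 0.2221]
ee_rot: [3.141, 0.0, 2.961]
wrist_force: [0.9, -0.2, -0.1]
width: 0.0002
finger_force: 0.0
```

Call:
{"method": "play_rows", "body": {
  "translation": [
    [0,0,0.05],
    [0,0,0]
  ],
  "twist": [
    [0,0,0],
    [0,0,0]
  ],
  "gripper": [-1,-1]
}}

```text
time: 18.2
tool_pos: [0.4754, 0.3024, 0.2201]
ee_rot: [3.141, 0.0, 2.961]
wrist_force: [0.3, -0.5, 0.7]
width: 0.0009
finger_force: 0.8
```

Call:
{"method": "play_rows", "body": {
  "translation": [
    [0,0,0.05],
    [0,0,0.05],
    [0,0,0]
  ],
  "twist": [
    [0,0,0],
    [0,0,0],
    [0,0,0]
  ],
  "gripper": [-1,-1,-1]
}}

```text
time: 18.5
tool_pos: [0.4754, 0.3024, 0.216]
ee_rot: [3.141, 0.001, 2.961]
wrist_force: [-0.4, 0.1, 3.5]
width: 0.0011
finger_force: 1.8
```

Call:
{"method": "play_rows", "body": {
  "translation": [
    [0,0,0.05],
    [0,0,0]
  ],
  "twist": [
    [0,0,0],
    [0,0,0]
  ],
  "gripper": [-1,-1]
}}

```text
time: 18.7
tool_pos: [0.4754, 0.3024, 0.2154]
ee_rot: [3.141, 0.001, 2.961]
wrist_force: [-1.9, -0.8, 9.5]
width: 0.0003
finger_force: 4.4
```

Call:
{"method": "play_rows", "body": {
  "translation": [
    [0,0,0.04],
    [0,0,0]
  ],
  "twist": [
    [0,0,0],
    [0,0,0]
  ],
  "gripper": [-1,-1]
}}

```text
time: 18.9
tool_pos: [0.4754, 0.3024, 0.2152]
ee_rot: [3.14, 0.001, 2.961]
wrist_force: [-4.5, -2.9, 14.5]
width: 0.0004
finger_force: 7.4
```

The button has bottomed out: travel stopped at z ≈ 0.215 and the force rose to 14 N. Release, retreat and verify.

Call:
{"method": "play_rows", "body": {
  "translation": [
    [0,0,-0.3],
    [0,0,-0.6],
    [0,0,-0.9],
    [0,0,-0.9],
    [0,0,-0.9],
    [0,0,0],
    [0,0,0]
  ],
  "twist": [
    [0,0,0],
    [0,0,0],
    [0,0,0],
    [0,0,0],
    [0,0,0],
    [0,0,0],
    [0,0,0]
  ],
  "gripper": [-1,-1,-1,-1,-1,-1,-1]
}}

```text
time: 19.6
tool_pos: [0.4752, 0.3022, 0.3564]
ee_rot: [3.141, 0.0, 2.961]
wrist_force: [0.1, 0.5, -0.5]
width: 0.0008
finger_force: 0.0
```

Run:
```python
from h import *
print(markfit('top'),markfit('scene'))
for n in ['wheel_mark','flux_bottle','tape_roll','solder_reel']:
    print(n,[(np.round(d['centre'],3).tolist(),round(d['score'],2)) for d in robot.spot_point(n,'top')][:1])
o=robot.get_obs();print(o['time'],o['wrist_force'],o['tool_pos'])
print(robot.close_job())
```

```text
(np.float64(-0.5), np.float64(0.7), 119, (np.float64(295.0), np.float64(188.0))) (np.float64(4.5), np.float64(1.9), 40, (np.float64(261.0), np.float64(208.0)))
wheel_mark [([0.589, 0.024, 0.163], 0.64)]
flux_bottle [([0.663, -0.258, -0.001], 0.61)]
tape_roll [([0.456, -0.269, -0.003], 0.68)]
solder_reel [([0.665, 0.299, 0.0], 0.86)]
19.9 [ 0.69715118  0.30307754 -0.25945718] [0.47505972 0.30213284 0.35425444]
the job is handed in; nothing more can be done
None
```

The yellow mark is at the top to within about 2° and at rest. After that I pressed the large green button until it stopped (14 N) and let go. The bottle, tape roll and solder reel have not moved, and the job was handed in at 19.9 s.

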